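Clear the plaque and hold the carving-blank gate ajar

ROBOT

A 7-joint arm with a two-finger parallel gripper is mounted at the origin on the work surface. World frame = base frame: x ahead of the robot, y to its left, z up, the work surface at z = 0. Lengths are in mm, angles in rad, forces in N, time in s.
With the tool pointing down it reaches from about 400 to 925 mm from the base axis. Payload 4.1 kg.
Tool frame: the origin (TCP) lies at the very end of the fingers, on their centre line; the grasp point (between the pads) lies 19 mm behind it; z points along the fingers, y is the line along which they close (so a half turn about z gives the same grasp; the last joint's range is limited). The gripper opens to 85 mm and grips with 20 to 120 N. Pads are 22 mm wide; open, the fingers measure 114 mm over their backs; the gripper's body (76 mm by 85 mm) begins 54 mm behind the grasp point. The pads swing forward as they close: fully open they stand 13 mm farther back than shut.
Start: joints at [-1.283, 0.398, 0.045, 1.537, -0.019, 1.207, -0.051], TCP at [245.18, 602.022, 231.347] pointing down, gripper open.
Joint ranges: [-2.82, 2.82], [-0.49, 2.23], [-1.37, 1.46], [0, 2.46], [-1.36, 4.5], [0.23, 2], [-2.94, 2.94]. Speed limits (rad/s): [2.57, 2.57, 3.14, 3.14, 3.14, 3.14, 3.14].

INTERFACE

Orientations are given as a unit quaternion [w, x, y, z].
In Python, from workcell import env, move_gripper, kinematics, cams, ticket, monitor gives the robot as it stands. The module is installed in compiled form; this text tells all that it offers. Calls block until the motion is done:
- env.movep(position, orientation): joint-space move of the TCP to a pose.
- env.move_linear(position, orientation=None, speed=150, guard=None): straight line of the TCP; orientation=None keeps the orientation; speed is the mean speed in mm/s. With guard (N) it stops when the force on the tool has changed by that much, and returns True; else False.
- env.move_j(angles): joint-space move.
- move_gripper(opening): opening from 0.0 (shut) to 1.0 (fully open); the grip force is fixed at half the most; returns when the fingers have stopped.
- env.sleep(seconds).
- kinematics.inverse_kinematics(position, orientation): joint angles nearest the present ones, or None.
- cams.capture(name): name is "scene" or "side" or "wrist"; returns a dict with "frame" (384x512x3 uint8, red, green, blue), "z_map" (384x512 float32, mm along the optical axis (not along the pixel's ray), 0 where there is no reading), "fovy" (degrees; the focal length in pixels is half the picture's height over the tangent of half this angle, whatever the lens; pixels are square), "cx", "cy" (the principal point, pixels), "k1" (the pictures are not rectified: a ray, as slopes to the right and down, at radius r is drawn at 1 + k1 r^2 times it, then the intrinsics apply), "world_from_camera" (4x4, takes a point from camera to world coordinates); the wrist camera has in their place "tool_from_camera" (4x4, takes a point from camera to tool coordinates, whose origin is the TCP and whose axes are the flange's). Camera axes: x right, y down, z forward; pixel columns grow to the right and rows downward; lengths in mm; the calibration is good to about 2 mm. A picture is of the moment at which its call begins: read the wrist's pose just before it.
A pose or a line that the arm cannot do raises env.PlanningError and nothing moves.
- ticket.hand_in(): hands the job in; it is judged then, once.
Readings, each from a call of its own:
- monitor.current_clock(): time.
- monitor.current_q(): joint angles.
- monitor.current_joint_velocities(): joint speeds.
- monitor.current_effort(): joint torques, N m.
- monitor.current_ee_pos(): TCP position.
- monitor.current_eef_rot(): TCP orientation.
- monitor.current_contact_force(): force on the tool from outside, world axes, zero at the start.
- monitor.current_torque(): the same for the moment, N m.
- monitor.current_grip_width(): opening from 0.0 (shut) to 1.0 (fully open).
- monitor.current_finger_force(): force on a finger pad.
Only numpy, scipy, OpenCV 4.12 (cv2) and the standard library are available. Lean on these libraries where they do the work, as an engineer would, in place of code of your own. Each camera call takes 0.05 s, during which the arm holds its last target. There are 200 camera calls.

TASK

Slide the round carved plaque that lies in front of the pen's gate along the bench into the chalk ring, without picking it up. Then take the sagging bolt on top of the gate by its knob, lift its nose over the bent lip of the keeper while drawing it back out of the keeper, and pull the gate about 80 mm open at its free edge. The gate springs shut, so finish while still holding it ajar there, with the plaque still in the ring and the other things on the bench left where they were.

Things in the scene. Friction and masses are not known exactly. Their poses are not given: they have to be found in the camera images.
- plaque: Carved round wooden plaque, loose, 140 mm diameter, 26 mm thick (low relief carving adds 5 mm on top), about 0.28 kg, lying flat in front of the gate. Origin: centre of its underside. Too wide for the gripper; it slides on the bench when pushed at its rim.
- ring: Chalk ring drawn on the bench (no height), 160 mm mean diameter, 5 mm line. Origin: its centre on the bench. The plaque belongs inside it.
- bay: Low slatted wooden pen for carving blanks, 320 wide (its y), 235 deep (its x, away from the gate), posts 110 high. Origin: on the bench under the middle of its front, where the gate is. Its axes: z up, x from the gate into the pen, y along the shut gate from the latch post (-y) to the hinge post (+y).
- gate: The gate with the bolt lying along its top edge: a leaf 225 long, 20 thick, 110 high; bolt and straps reach 165 mm above the bench, the knob about 195. Origin on the hinge axis at bench level; axes as the bay's when shut, turning with the gate.
- gate_hinge (a point): Point on the gate's upright hinge axis, 110 mm above the bench (at bay x = 0, y = +118 mm).
- gate_swing (a joint): Gate angle, rad: 0 shut, grows as the free (latch) edge comes out of the pen (towards the bay's -x), stop at 1.1. 225 mm from the hinge axis to the free edge, so 0.36 rad is an 80 mm gap. A spring pulls it shut with 0.42 N m when shut and 1.2 N m/rad more as it opens (about 5 N at the knob at 0.36 rad); let go, it shuts.
- bolt_draw (a joint): How far the bolt is drawn back, m, along the gate towards the hinge (gate's +y): starts between 0 and 0.006, stop at 0.055; about 1 N of friction. The bolt's nose catches on the keeper's lip at about 0.007 unless lifted; its nose is out of the keeper and the gate free above 0.030.
- bolt_lift (a joint): How far the bolt's nose end is lifted, rad, the bolt tipping up about its pivot: 0 sagging (the bolt then droops 0.06 rad towards the nose), stop at 0.17. It falls back to 0 by its weight (0.2 kg). The nose clears the keeper's lip above about 0.115.
- knob (a point): Centre of the bolt's steel ball knob, 26 mm diameter, on a 10 mm stem, above the bolt. With the bolt level it is 90 mm from the pivot towards the nose and 34 mm above it. Grip it from above; raising it 10 mm from its sagging rest just clears the lip, 13 mm lifts the bolt 0.14 rad and carries the knob 5 mm towards the hinge, 15 mm is the stop.
- bolt_pivot (a point): Point on the bolt's axis about which it tips up and down; it slides along with the bolt. 148 mm above the bench.
- nose (a point): Underside of the bolt's down-turned steel nose (12 x 12 mm, hanging 24 mm below the bolt's axis), 150 mm from the pivot, at the latch-post end.
- keeper_lip (a point): Top edge of the bent lip of the steel keeper, 131 mm above the bench, on the gate side of the latch post. The keeper is a U-shaped channel, open above, its walls 161 mm above the bench, 25 mm apart, standing in front of and behind the nose, so that the gate cannot open while the nose is in it.
- gouge_a: Bystander, loose: wooden-handled carving gouge, 200 mm long, lying on the near side. To be left where it is.
- gouge_b: Bystander, loose: second gouge, 200 mm long, lying at the right. To be left where it is.
- oilstone: Bystander, loose: grey sharpening stone, 150 x 50 x 25 mm. To be left where it is.
- mallet: Bystander, loose: turned wooden carving mallet standing on its head, 84 mm diameter, 192 mm high. To be left where it is.
- wax_jar: Bystander, loose: amber jar with steel lid, 64 mm diameter, 75 mm high. To be left where it is.
- brush: Bystander, loose: wooden brush, 180 mm long, lying. To be left where it is.
- tile: Bystander, loose: small carved tile, 90 x 70 x 20 mm. To be left where it is.
Mind the look-alikes: they are no part of the job. What is shaped like the plaque but black or grey is not meant.

How it is judged:
By the outcome, as a careful person would: the job done as asked, in the order asked, and still so for the second after the job is handed in, while the arm keeps its last pose, push and grip.
It also fails if it takes over 56 s, if anything falls off the work surface, if the arm or the gripper's body presses on something with over 40 N, if the wrist force passes 120 N, or if a joint passes its speed limit or range.

## Working session

There is one attempt and no reset: what is moved stays moved. The work goes in short steps, each a Python script; the robot and the scene stay as the last script left them, time stands still between calls to the robot, and variables do not carry over. Pictures are saved under pics/ and viewed, at most 10 in all, crops included, and the job is handed in when it is done.

```bash
mkdir -p pics; cat > h.py <<'E'
import numpy as np, cv2
from workcell import env, move_gripper, kinematics, cams, ticket, monitor
def ray(c,u,v):
    f=192/np.tan(np.radians(c['fovy'])/2)
    d=np.array([(u-c['cx'])/f,(v-c['cy'])/f]); s=d.copy()
    for _ in range(20): s=d/(1+c['k1']*(s@s))
    return np.array([s[0],s[1],1.])
def P(c,u,v,T=None):
    z=float(np.median([x for x in c['z_map'][v-1:v+2,u-1:u+2].ravel() if x>0] or [0]))
    T=c['world_from_camera'] if T is None else T
    T=np.array(T)
    return (T@np.append(ray(c,u,v)*z,1))[:3]
def onplane(c,u,v,h,T=None):
    T=np.array(c['world_from_camera'] if T is None else T)
    d=T[:3,:3]@ray(c,u,v); o=T[:3,3]; return o+d*(h-o[2])/d[2]
def load(n): 
    return np.load(f'{n}.npy',allow_pickle=True).item()
def shot(n,save):
    c=cams.capture(n); np.save(save+'.npy',c,allow_pickle=True); return c
def crop(c,name,x0,y0,x1,y1,s):
    cv2.imwrite(f'pics/{name}.png',cv2.resize(c['frame'][y0:y1,x0:x1,::-1],None,fx=s,fy=s,interpolation=cv2.INTER_CUBIC))
E
python3 - <<'E'
from h import *
a=shot('scene','scene0');b=shot('side','side0')
crop(a,'scene0',0,0,512,384,1.55);crop(b,'side0',0,0,512,384,1.55)
print(monitor.current_clock(),monitor.current_ee_pos(),monitor.current_eef_rot())
print(np.array(a['world_from_camera']).round(2),np.array(b['world_from_camera']).round(2))
E
```

```text
0.1 [244.9625094  601.48491774 230.41054274] [-1.05861212e-04  1.92124194e-01  9.81370256e-01 -8.38296858e-04]
[[ 8.5000e-01  3.4000e-01 -4.1000e-01  9.5482e+02]
 [ 5.3000e-01 -5.5000e-01  6.5000e-01 -6.8836e+02]
 [-1.0000e-02 -7.7000e-01 -6.4000e-01  8.2478e+02]
 [ 0.0000e+00  0.0000e+00  0.0000e+00  1.0000e+00]] [[ 8.3000e-01 -3.1000e-01  4.6000e-01  4.6120e+01]
 [-5.6000e-01 -4.7000e-01  6.8000e-01 -6.6291e+02]
 [ 1.0000e-02 -8.3000e-01 -5.7000e-01  6.9628e+02]
 [ 0.0000e+00  0.0000e+00  0.0000e+00  1.0000e+00]]
```

View pics/scene0.png

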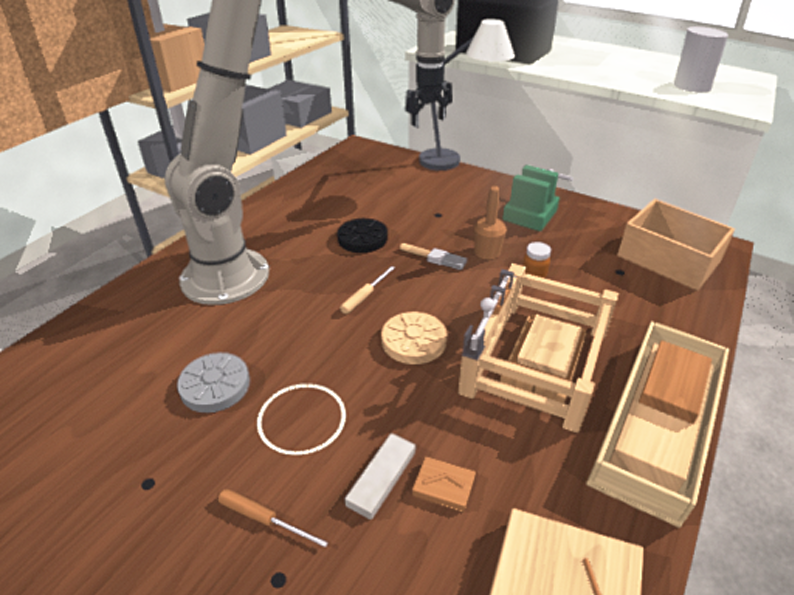

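View pics/side0.png

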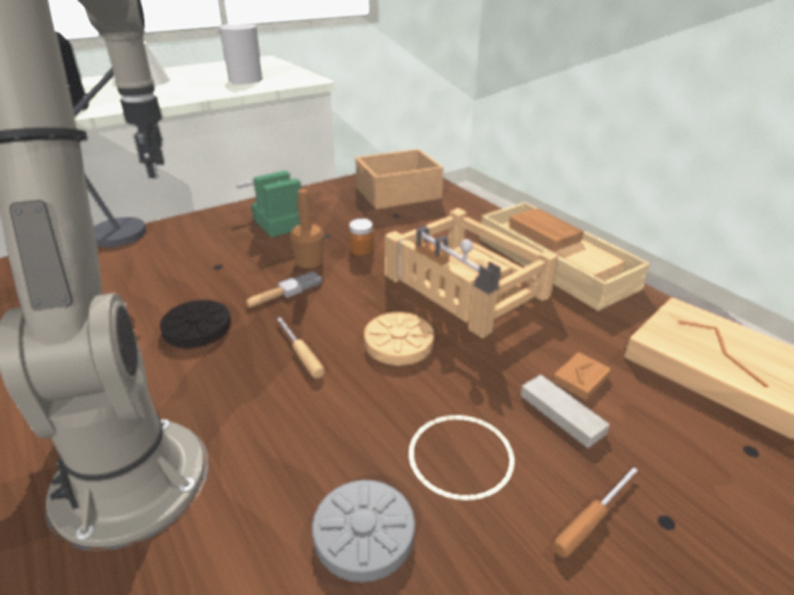

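Scene view (1.55x): the candidates are the pale wooden plaque at (414,337), the grey disc at (213,381) and the black disc at (362,235). I choose the pale one, which lies in front of the gate. The ring is at (301,419), the knob at (488,304), the keeper at (474,341), the hinge straps at about (505,285). In the side view the plaque is at (399,338), the ring at (461,456), the knob at (467,246), the keeper at (488,277).

```bash
python3 - <<'E'
from h import *
from scipy.optimize import least_squares
def cloud(c):
    f=192/np.tan(np.radians(c['fovy'])/2); v,u=np.mgrid[0:384,0:512]
    d=np.stack([(u-c['cx'])/f,(v-c['cy'])/f],-1); s=d.copy()
    for _ in range(15): s=d/(1+c['k1']*(s**2).sum(-1,keepdims=True))
    z=c['z_map'].astype(float); p=np.dstack([s*z[...,None],z]); T=np.array(c['world_from_camera'])
    p=p@T[:3,:3].T+T[:3,3]; p[z<=0]=np.nan; return p
def circ(p):
    r=least_squares(lambda q:np.hypot(p[:,0]-q[0],p[:,1]-q[1])-q[2],[*p.mean(0)[:2],70],loss='soft_l1').x; return r.round(1)
for n,ru,pl,kn,ke in (('scene0',(301,419),(414,337),(488,304),(474,341)),('side0',(461,456),(399,338),(467,246),(488,277))):
    c=load(n); p=cloud(c); S=lambda t:(int(t[0]/1.55),int(t[1]/1.55))
    u,v=S(ru); F=c['frame'].astype(int); yy,xx=np.mgrid[0:384,0:512]
    m=(F.min(-1)>160)&(abs(xx-u)<36)&(abs(yy-v)<34)&(abs(p[...,2])<12); print(n,'ring',circ(p[m]),np.median(p[m],0).round(1))
    c0=P(c,*S(pl)); print('plaque pt',c0)
    m=(np.hypot(p[...,0]-c0[0],p[...,1]-c0[1])<95)&(p[...,2]>19)&(p[...,2]<40); q=p[m]; 
    r,_=cv2.minEnclosingCircle(q[:,:2].astype(np.float32)),0; print('plaque',r,np.median(q,0),cv2.minAreaRect(q[:,:2].astype(np.float32)))
    print('knob',P(c,*S(kn)),'keeper',P(c,*S(ke)))
    u,v=S(kn); crop(c,n+'_gate',u-62,v-45,u+63,v+48,6.4)
E
```

```text
scene0 ring [ 452.6 -240.8   80.2] [ 458.1 -245.6    1.1]
plaque pt [536.78740075  36.5312596   29.57819965]
plaque ((528.7552490234375, 48.396080017089844), 72.49413299560547) [531.87763721  40.78757862  27.8146736 ] ((527.5173950195312, 47.658599853515625), (138.2455291748047, 139.8555908203125), 54.49216842651367)
knob [688.03278453  38.56827969 185.18479462] keeper [690.98916646 -16.53687333 137.71762405]
side0 ring [ 455.4 -242.6   80.4] [ 448.7 -254.4    2.2]
plaque pt [519.51495441  31.08467296  28.85122601]
plaque ((527.8897094726562, 47.194725036621094), 71.69001770019531) [522.9382173   37.85009134  27.56534966] ((529.05078125, 46.389488220214844), (137.8634033203125, 138.01553344726562), 53.79261779785156)
knob [683.09640372  37.5041922  184.95981752] keeper [681.08666454 -29.05177926 148.96999039]
```

View pics/scene0_gate.png

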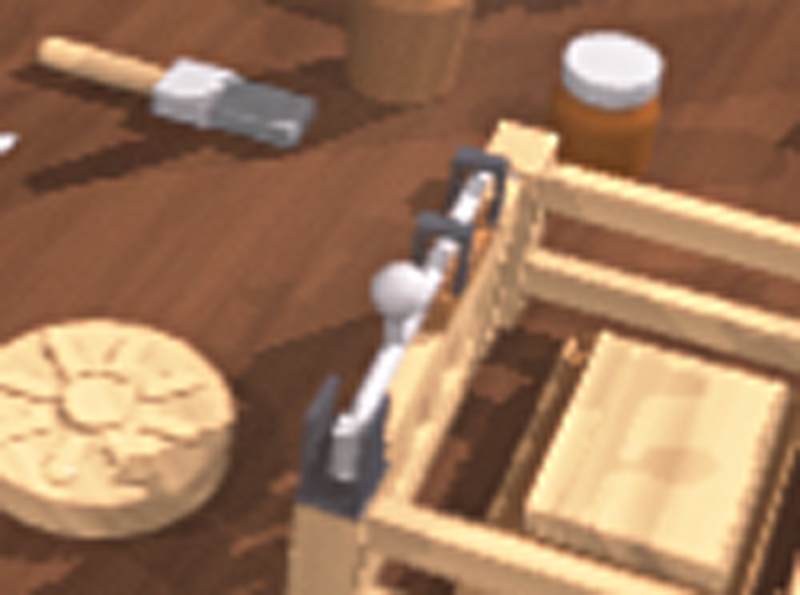

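View pics/side0_gate.png

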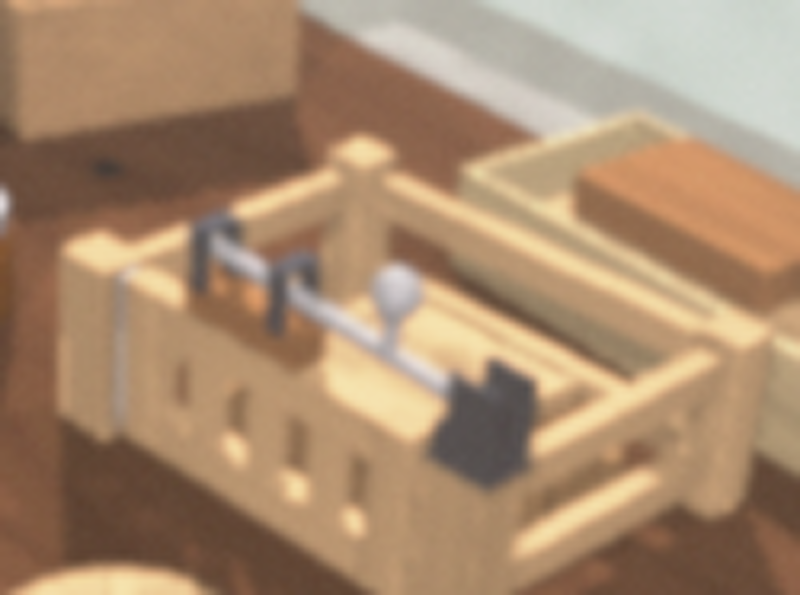

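The crops show the pale carved wood plaque in front of the gate, which is the right one. The ball knob is at crop (401,290) in scene and (397,290) in side. The keeper is at (345,450) / (490,430), the straps at (440,240) and (480,190), and the silver hinge line in side at x≈123.

```bash
python3 - <<'E'
from h import *
a=load('scene0');b=load('side0')
pa=lambda x,y:(314-62+x/6.4-.4,196-45+y/6.4-.4); pb=lambda x,y:(301-62+x/6.4-.4,158-45+y/6.4-.4)
def tri(p,q):
    A=[];B=[]
    for c,(u,v) in((a,p),(b,q)):
        T=np.array(c['world_from_camera']);d=T[:3,:3]@ray(c,u,v);d/=np.linalg.norm(d);M=np.eye(3)-np.outer(d,d);A.append(M);B.append(M@T[:3,3])
    x=np.linalg.lstsq(np.vstack(A),np.hstack(B),rcond=None);return x[0].round(1),x[1].round(1)
print('knob',tri(pa(401,290),pb(397,290)))
print('knob z178',onplane(a,*pa(401,290),178),onplane(b,*pb(397,290),178))
# gate face plane
m=np.zeros((384,512),np.uint8)
cv2.fillPoly(m,[np.array([pb(*t) for t in [(145,300),(320,375),(415,450),(370,540),(145,400)]]).astype(int)],1)
pts=np.array([P(b,u,v) for v,u in np.argwhere(m)])
k=pts[:,2]<108;pts=pts[k];xy=pts[:,:2]
for _ in range(4):
    vx,vy,x0,y0=cv2.fitLine(xy.astype(np.float32),cv2.DIST_HUBER,0,.01,.01).ravel(); n=np.array([-vy,vx]); e=(xy-[x0,y0])@n; xy=xy[abs(e)<max(4,1*e.std())]
d=np.array([vx,vy])*np.sign(vy); print('gate face line',x0,y0,d,np.degrees(np.arctan2(d[1],d[0])),len(xy),e.std())
for t in [(123,290),(123,350),(123,420)]: print('hinge line',P(b,*[int(round(q)) for q in pb(*t)]))
# bolt axis points
for c,f,L in((a,pa,[(484,185),(440,255),(375,385),(345,440)]),(b,pb,[(225,245),(300,292),(350,325),(440,380)])):
    for t in L: print('bolt',P(c,*[int(round(q)) for q in f(*t)]).round(1), onplane(c,*f(*t),148).round(1))
for t in [(95,240),(360,150),(735,330)]: print('post tops',onplane(b,*pb(*t),110).round(1))
for t in [(525,145)]: print('post top scene',onplane(a,*pa(*t),110).round(1))
E
```

```text
knob (array([687. ,  43.5, 181.4]), array([0.]))
knob z178 [685.49865733  47.47577325 178.        ] [691.17384572  48.08908551 178.        ]
gate face line 671.79694 110.297226 [-0.09008726  0.9959339 ] 95.168625 416 1.9462946593613548
hinge line [656.10209018 229.00016899 105.22058496]
hinge line [656.56383796 229.0453337   68.73636392]
hinge line [657.30566975 229.32966255  22.26163028]
bolt [676.2 169.2 152.2] [674.1 177.3 148. ]
bolt [677.6 112.5 151.4] [678.  115.1 148. ]
bolt [690.2  16.  146.2] [690.9  15.4 148. ]
bolt [693.3 -15.8 142.2] [695.  -23.5 148. ]
bolt [676.1 164.7 155.1] [684.2 176.7 148. ]
bolt [681.2 111.4 151.6] [685.8 114.5 148. ]
bolt [685.8  75.7 148.7] [685.8  74.2 148. ]
bolt [691.4  13.9 144.7] [688.5   9.4 148. ]
post tops [670.5 279.8 110. ]
post tops [870.9 290.5 110. ]
post tops [897.9   9.7 110. ]
post top scene [663.1 270.4 110. ]
```

```bash
cat >> h.py <<'E'
def quat(y):
    """tool down, closing line along y (2-vector)"""
    t=np.arctan2(y[0],-y[1])/2; return [0,float(np.cos(t)),float(np.sin(t)),0]
E
python3 - <<'E'
from h import *
a=load('scene0')
for n,L in dict(gouge=[(343,303),(392,268)],brush=[(402,248),(464,264)],mallet=[(490,240)],jar=[(539,250)],black=[(386,240)],oil=[(397,440),(412,450),(350,495),(358,512)],tile=[(420,470)],grey=[(247,375)],gouge2=[(222,495),(325,545)]).items():
    print(n,[P(a,int(u/1.55),int(v/1.55)).round(0) for u,v in L])
C=np.array([528.5,47.5]);R=np.array([454.,-241.7]);d=(R-C)/np.linalg.norm(R-C)
lat=np.array([-d[1],d[0]])
for s in (1,-1):
  for pos in (C-d*105,C-d*72,R-d*72):
    for z in (4,150): print(s,pos.round(),z,np.round(kinematics.inverse_kinematics([*pos,z],quat(s*lat)) if kinematics.inverse_kinematics([*pos,z],quat(s*lat)) is not None else 0,2))
  bx=np.array([.9958,.092])
  print('knob',np.round(kinematics.inverse_kinematics([687.5,44,159],quat(s*bx)),2))
E
```

```text
gouge [array([320.,  73.,   3.]), array([341., 250.,   4.])]
brush [array([328., 325.,  14.]), array([496., 355.,   8.])]
mallet [array([539., 406.,  70.])]
jar [array([663., 413.,  78.])]
black [array([262., 350.,   6.])]
oil [array([ 644., -202.,   26.]), array([ 676., -207.,   24.]), array([ 636., -336.,   26.]), array([ 656., -345.,    4.])]
tile [array([ 701., -223.,    2.])]
grey [array([ 302., -226.,   21.])]
gouge2 [array([ 459., -449.,   25.]), array([ 649., -421.,   15.])]
1 [555. 149.] 4 [-0.74  0.6   0.53  1.92 -0.44  0.73 -0.21]
1 [555. 149.] 150 [-0.81  0.4   0.61  1.82 -0.27  1.   -0.35]
1 [546. 117.] 4 [-0.7   0.58  0.53  1.96 -0.44  0.72 -0.16]
1 [546. 117.] 150 [-0.78  0.37  0.61  1.86 -0.25  0.99 -0.31]
1 [ 472. -172.] 4 [-0.48  0.7   0.98  2.1  -0.84  0.8   0.77]
1 [ 472. -172.] 150 [-0.53  0.35  0.96  1.99 -0.34  0.97  0.35]
knob [-0.59  0.62  0.7   1.53 -0.43  1.15  0.29]
-1 [555. 149.] 4 [-0.31  0.53 -0.04  1.91  0.03  0.7   2.53]
-1 [555. 149.] 150 [-0.4   0.34  0.08  1.81 -0.03  0.99  2.58]
-1 [546. 117.] 4 [-0.28  0.51 -0.01  1.95  0.01  0.68  2.59]
-1 [546. 117.] 150 [-0.39  0.32  0.13  1.85 -0.05  0.98  2.64]
-1 [ 472. -172.] 4 [-0.62  0.95  1.26  2.1  -1.12  1.04 -2.14]
-1 [ 472. -172.] 150 [-0.7   0.53  1.27  2.   -0.59  1.06 -2.55]
knob [-0.83  0.91  1.26  1.53 -0.88  1.35 -2.53]
```

```bash
python3 - <<'E'
from h import *
C=np.array([528.5,47.5]);R=np.array([454.,-241.7]);d=(R-C)/np.linalg.norm(R-C); q=quat([-d[1],d[0]])
s=C-d*108
env.movep([*s,200],q); move_gripper(0.8); env.move_linear([*s,5],speed=200)
print('down',monitor.current_ee_pos(),monitor.current_contact_force())
e=R-d*(72+8)
print(env.move_linear([*e,5],speed=80,guard=25),monitor.current_ee_pos(),monitor.current_contact_force())
p=monitor.current_ee_pos(); env.move_linear([*(np.array(p[:2])-d*40),5],speed=120)
env.move_linear([*(np.array(p[:2])-d*60),200],speed=250)
a=shot('scene','scene1');b=shot('side','side1');print(monitor.current_clock())
for n in('scene1','side1'):
    c=load(n);u,v=(194,270) if n=='scene1' else (297,294)
    crop(c,n,u-60,v-45,u+60,v+45,5)
im=np.hstack([cv2.imread(f'pics/{n}.png') for n in('scene1','side1')]);cv2.imwrite('pics/both1.png',cv2.resize(im,(800,300)))
E
```

```text
down [556.51905543 152.20303016   6.08973583] [ 0.42416914 -1.14755989  0.7699016 ]
False [ 473.99429576 -164.1055737     4.99136273] [ 0.62892158  0.57227213 -0.44254417]
9.2667
```

View pics/both1.png

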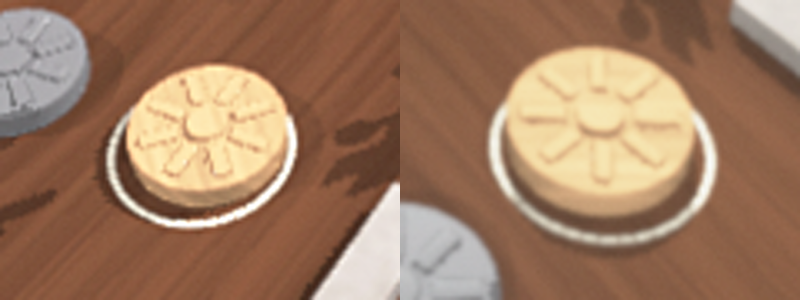

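Both views show the plaque nearly inside the ring: the white ring wraps it and it sits short of centre. I'll measure the offset.

```bash
cat >> h.py <<'E'
def cloud(c):
    f=192/np.tan(np.radians(c['fovy'])/2); v,u=np.mgrid[0:384,0:512]
    d=np.stack([(u-c['cx'])/f,(v-c['cy'])/f],-1); s=d.copy()
    for _ in range(15): s=d/(1+c['k1']*(s**2).sum(-1,keepdims=True))
    z=c['z_map'].astype(float); p=np.dstack([s*z[...,None],z]); T=np.array(c['world_from_camera'])
    p=p@T[:3,:3].T+T[:3,3]; p[z<=0]=np.nan; return p
def plaque(c,near):
    p=cloud(c); m=(np.hypot(p[...,0]-near[0],p[...,1]-near[1])<90)&(p[...,2]>19)&(p[...,2]<40); q=p[m][:,:2].astype(np.float32)
    return cv2.minEnclosingCircle(q),cv2.minAreaRect(q)[:2]
E
python3 - <<'E'
from h import *
for n in('scene1','side1'): print(n,plaque(load(n),(456,-234)))
E
```

```text
scene1 (((456.65216064453125, -233.49473571777344), 70.95575714111328), ((455.952880859375, -234.00146484375), (138.6395263671875, 137.29595947265625)))
side1 (((457.0346984863281, -235.7167510986328), 70.66590881347656), ((455.6083984375, -234.82711791992188), (137.3615264892578, 137.977294921875)))
```

```bash
python3 - <<'E'
from h import *
C=np.array([528.5,47.5]);R=np.array([454.,-241.7]);d=(R-C)/np.linalg.norm(R-C); q=quat([-d[1],d[0]])
s=R-d*112; env.move_linear([*s,5],speed=200)
env.move_linear([*(R-d*72.2),5],speed=60,guard=25);print(monitor.current_ee_pos())
env.move_linear([*s,5],speed=150); env.move_linear([*s,230],speed=250)
for n in('scene','side'): print(plaque(shot(n,n+'2'),R))
env.movep([680,44,250],quat([.9958,.092])); env.sleep(.2)
p=monitor.current_ee_pos();r=monitor.current_eef_rot()
w=shot('wrist','wrist2'); np.save('w2pose.npy',np.r_[p,r]); print(p,r,monitor.current_clock()); print(np.array(w['tool_from_camera']).round(2))
crop(w,'wrist2',0,0,512,384,1.5)
E
```

```text
[ 471.92715842 -171.91384704    4.92591483]
(((453.59918212890625, -242.1071319580078), 71.07923126220703), ((454.0558166503906, -243.30587768554688), (139.08120727539062, 136.91160583496094)))
(((454.38006591796875, -243.99688720703125), 70.30693817138672), ((453.21307373046875, -244.42147827148438), (137.64227294921875, 137.60440063476562)))
[679.45398196  42.07829071 250.68135203] [2.30862284e-04 6.74821301e-01 7.37981127e-01 1.23684278e-04] 14.075
[[-0.0000e+00 -9.5000e-01 -3.1000e-01  7.9160e+01]
 [ 1.0000e+00 -0.0000e+00  0.0000e+00  4.0000e-02]
 [-0.0000e+00 -3.1000e-01  9.5000e-01 -1.4307e+02]
 [ 0.0000e+00  0.0000e+00  0.0000e+00  1.0000e+00]]
```

View pics/wrist2.png

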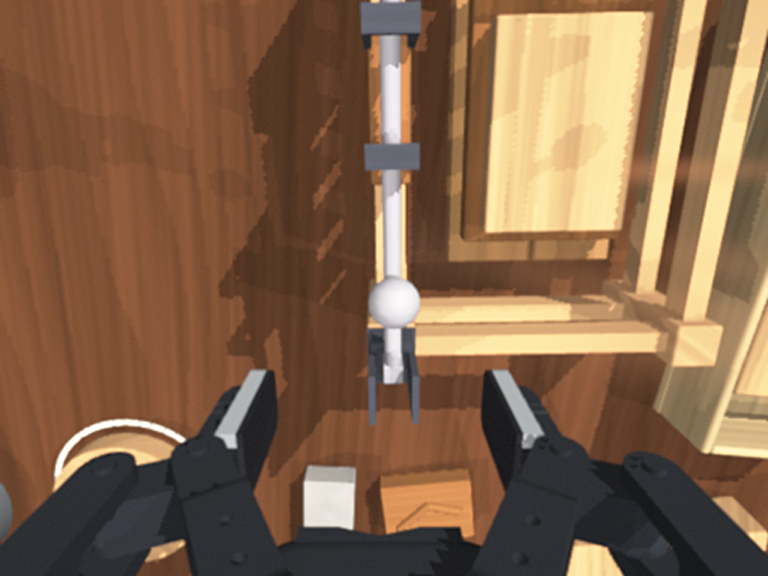

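Wrist view (1.5x): the knob is at (393,302), the bolt runs vertically at x≈391, straps are at y≈155 and 18, and the keeper is at (393,375). The tool yaw matches the gate.

```bash
python3 - <<'E'
from h import *
from scipy.spatial.transform import Rotation as Ro
w=load('wrist2');v=np.load('w2pose.npy');T=np.eye(4);T[:3,:3]=Ro.from_quat(v[[4,5,6,3]]).as_matrix();T[:3,3]=v[:3]
T=T@np.array(w['tool_from_camera'])
top=P(w,262,201,T);o=T[:3,3];print('knob by depth',top+13*(top-o)/np.linalg.norm(top-o))
for h in (176.5,179): print(h,onplane(w,262,201.3,h,T))
for t in [(391,100),(391,230)]: print('bolt',onplane(w,t[0]/1.5,t[1]/1.5,148,T),P(w,round(t[0]/1.5),round(t[1]/1.5),T))
print('keeper wall tops',[P(w,round(x/1.5),round(y/1.5),T).round(1) for x,y in [(372,405),(416,405)]])
E
```

```text
knob by depth [686.48352318  45.71131059 176.43252275]
176.5 [686.50242787  45.49764689 176.5       ]
179 [686.33969153  46.36590384 179.        ]
bolt [677.04630349 140.50909569 148.        ] [677.20199638 139.86699045 153.5509583 ]
bolt [683.27913646  76.27875586 148.        ] [683.45107233  76.84780638 149.52948039]
keeper wall tops [array([681.6, -23.4, 161.5]), array([706.5, -21.1, 161.6])]
```

```bash
python3 - <<'E'
from h import *
by=np.array([-.0955,.9954]);bx=np.array([.9954,.0955]);q=quat(bx)
K=np.array([686.5,45.5])
move_gripper(.62)
env.move_linear([*K,215],q,speed=150)
e=K-np.array(monitor.current_ee_pos())[:2];print('err',e)
print(env.move_linear([*K,158],q,speed=80,guard=15),monitor.current_ee_pos(),monitor.current_contact_force())
move_gripper(0.); print('grip',monitor.current_grip_width(),monitor.current_finger_force(),monitor.current_contact_force(),monitor.current_ee_pos())
p=np.array(monitor.current_ee_pos()); np.save('grip.npy',p)
for L in(.05,.1,.14):
    dy=91.9-96.2*np.cos(.301+L); dz=96.2*np.sin(.301+L)-28.5
    g=env.move_linear([*(p[:2]+by*dy),p[2]+dz],q,speed=30,guard=20)
    print(L,g,monitor.current_ee_pos(),monitor.current_contact_force())
print(monitor.current_grip_width(),monitor.current_finger_force(),monitor.current_clock())
E
```

```text
err [ 0.42014337 -0.13497219]
False [686.91451717  45.39671589 158.44803759] [ 0.27636694 -1.16164978  0.107609  ]
grip 0.2679552824484087 58.61425995826721 [-0.14214405 -0.84254126  1.65567387] [686.81655024  45.3369758  158.58432749]
0.05 False [686.50550667  46.64481208 162.79714297] [ 0.45111607 -1.03347712 -1.9298635 ]
0.1 False [686.27872478  48.66290479 167.41887559] [-0.15625144 -1.66315553 -3.92624795]
0.14 False [685.84635303  50.3930716  171.04459519] [-0.01284477 -0.53061008 -4.16396595]
0.2687742060148633 58.908244371414185 16.9167
```

```bash
python3 - <<'E'
from h import *
by=np.array([-.0955,.9954]);bx=np.array([.9954,.0955]);q=quat(bx)
p=np.load('grip.npy')
p0=np.array([*(p[:2]+by*4.9),p[2]+12.8])
for s in(10,25,38):
    g=env.move_linear([*(p0[:2]+by*s),p0[2]],q,speed=40,guard=15)
    print(s,g,monitor.current_ee_pos(),monitor.current_contact_force())
    if g: break
else:
    H=p[:2]+by*186; k=p0[:2]+by*38; r=k-H
    for th in(.04,.12,.2,.28,.37):
        c,s=np.cos(th),np.sin(th);M=np.array([[c,s],[-s,c]])
        g=env.move_linear([*(H+M@r),p0[2]],quat(M@bx),speed=40,guard=20)
        print(th,g,monitor.current_ee_pos(),monitor.current_contact_force(),monitor.current_torque())
        if g: break
print(monitor.current_grip_width(),monitor.current_finger_force(),monitor.current_clock())
a=shot('scene','scene3');b=shot('side','side3')
crop(a,'s3',252,141,377,244,3.2);crop(b,'d3',239,103,364,206,3.2)
cv2.imwrite('pics/both3.png',np.hstack([cv2.imread('pics/s3.png'),cv2.imread('pics/d3.png')]))
E
```

```text
10 False [684.83313088  62.0928888  170.90929292] [-1.61427037  0.99123724 -5.31357975]
25 False [683.45785545  76.5286623  170.99027324] [-3.34474408  0.68721433 -4.91268963]
38 False [682.3242687   89.40206386 171.05953571] [-4.08868446  0.83424643 -5.34006959]
0.04 False [678.17762727  88.1911002  171.94103906] [ 0.89814824  0.77615545 -4.38137006] [-0.04565173 -0.04081969  0.45879012]
0.12 False [666.17599099  87.48367362 171.70679349] [-0.24438432  0.88497891 -5.07908075] [-0.11380381 -0.00736117  0.46437375]
0.2 False [654.4946758   87.81125797 171.61190045] [-0.07483809 -0.57024416 -4.0182081 ] [-0.27506079 -0.05252221  0.58204638]
0.28 False [643.04188256  89.43949786 171.53002171] [ 0.19624101 -0.80391051 -4.4390062 ] [-0.42172988  0.05239518  0.63593541]
0.37 False [633.88884064  92.62555077 172.84458724] [ 6.15218765 -1.47634859 -5.23839649] [-0.32402764 -1.26383479 -0.29411899]
0.26739911429272517 59.22396004199982 20.3833
```

View pics/both3.png

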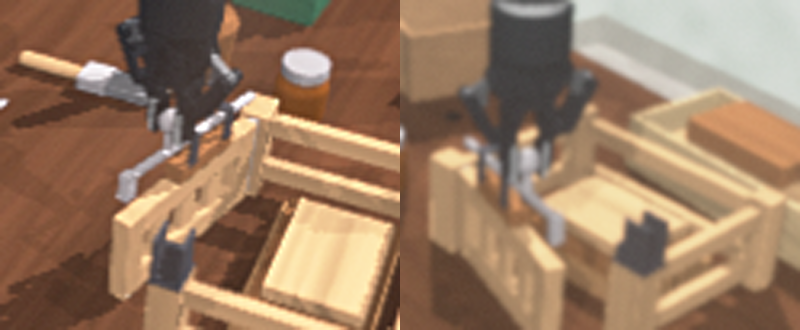

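The gate is ajar, with the bolt out of the keeper (nose at scene panel (127,185), keeper at (172,255)) and the knob still in the fingers. Next I measure the gate angle and check the plaque and bystanders.

```bash
python3 - <<'E'
from h import *
env.sleep(.3); print(monitor.current_ee_pos(),monitor.current_contact_force(),monitor.current_q())
b=shot('side','side4');a=shot('scene','scene4')
m=np.zeros((384,512),np.uint8)
cv2.fillPoly(m,[(np.array([(65,205),(150,262),(140,315),(60,250)])/3.2+[239,103]).astype(int)],1)
xy=cloud(b)[m>0];xy=xy[(xy[:,2]<107)&(xy[:,2]>15)][:,:2]
for _ in range(4):
    vx,vy,x0,y0=cv2.fitLine(xy.astype(np.float32),cv2.DIST_HUBER,0,.01,.01).ravel();e=(xy-[x0,y0])@[-vy,vx];xy=xy[abs(e)<max(3,e.std())]
d=np.array([vx,vy])*np.sign(vy);print('face dir',d,'angle',np.arctan2(d[1],d[0])-np.arctan2(.9954,-.0955),len(xy),x0,y0)
print('free edge top scene',[P(a,round(u/3.2+252),round(v/3.2+141)).round(1) for u,v in[(122,218),(125,222)]])
for n in('scene4','side4'): print(plaque(load(n),(454,-242)))
for n in('scene','side'):
    x,y=load(n+'0')['frame'].astype(int),load(n+'4')['frame'].astype(int)
    dd=(abs(x-y).sum(-1)>90).astype(np.uint8);k,_,st,ce=cv2.connectedComponentsWithStats(cv2.morphologyEx(dd,cv2.MORPH_OPEN,np.ones((3,3))))
    print(n,[(s[:5].tolist()) for s in st[1:] if s[4]>25])
E
```

```text
[633.94738093  92.58201881 172.74765947] [ 5.51595296 -0.56702861 -5.48503795] [-0.64468053  0.48768538  0.59886073  1.64617169 -0.30208394  1.0928414
 -0.24006551]
face dir [0.22792166 0.9736795 ] angle -0.325591209338822 250 631.1023 105.275635
free edge top scene [array([621.7,  27.3, 112.6]), array([625.6,  26.5, 111. ])]
(((453.4863586425781, -242.81723022460938), 70.84446716308594), ((454.5137939453125, -243.1875457763672), (139.2228546142578, 136.31106567382812)))
(((454.3894958496094, -243.9286651611328), 70.16091918945312), ((453.5332946777344, -244.78053283691406), (136.94412231445312, 137.89312744140625)))
scene [[133, 0, 20, 39, 451], [167, 0, 25, 35, 359], [198, 0, 97, 55, 2538], [119, 36, 56, 43, 691], [261, 39, 75, 71, 2201], [312, 56, 18, 14, 156], [158, 63, 7, 6, 33], [107, 100, 10, 15, 82], [125, 106, 17, 8, 62], [132, 106, 21, 33, 324], [321, 112, 4, 8, 29], [113, 116, 16, 25, 284], [295, 127, 22, 21, 188], [140, 140, 7, 5, 29], [308, 140, 14, 26, 221], [297, 155, 9, 6, 44], [295, 165, 6, 6, 26], [302, 167, 21, 18, 180], [325, 171, 7, 8, 34], [320, 179, 10, 11, 54], [243, 183, 85, 52, 2218], [165, 247, 61, 42, 1582]]
side [[0, 0, 106, 172, 9606], [91, 0, 10, 42, 278], [164, 0, 142, 133, 5813], [5, 129, 19, 34, 486], [33, 129, 7, 13, 52], [59, 132, 8, 12, 63], [281, 133, 17, 16, 148], [37, 143, 3, 11, 33], [262, 143, 23, 33, 225], [298, 155, 5, 9, 40], [272, 156, 19, 15, 113], [6, 164, 11, 28, 183], [39, 168, 7, 29, 153], [289, 172, 15, 17, 158], [280, 178, 9, 9, 54], [263, 185, 40, 28, 463], [45, 189, 39, 70, 1549], [2, 194, 14, 13, 112], [76, 200, 9, 10, 65], [235, 201, 45, 34, 1258], [12, 206, 5, 19, 63], [3, 222, 7, 22, 88], [10, 245, 10, 12, 55], [25, 257, 9, 14, 87], [55, 264, 9, 9, 62], [17, 268, 11, 10, 73], [263, 268, 64, 49, 2199], [270, 306, 58, 17, 296], [29, 312, 10, 19, 104]]
```

```bash
cat > ang.py <<'E'
from h import *
def angle(b):
    m=np.zeros((384,512),np.uint8)
    cv2.fillPoly(m,[(np.array([(65,205),(140,262),(130,310),(60,250)])/3.2+[239,103]).astype(int)],1)
    xy=cloud(b)[m>0];xy=xy[(xy[:,2]<107)&(xy[:,2]>15)][:,:2]
    for _ in range(4):
        vx,vy,x0,y0=cv2.fitLine(xy.astype(np.float32),cv2.DIST_HUBER,0,.01,.01).ravel();e=(xy-[x0,y0])@[-vy,vx];xy=xy[abs(e)<max(3,e.std())]
    d=np.array([vx,vy])*np.sign(vy);return np.arctan2(.9955,-.093)-np.arctan2(d[1],d[0])
E
python3 - <<'E'
from ang import *
by=np.array([-.0955,.9954]);bx=np.array([.9954,.0955])
p=np.load('grip.npy');H=p[:2]+by*186;r=p[:2]+by*42.9-H
for th in(.40,.42):
    c,s=np.cos(th),np.sin(th);M=np.array([[c,s],[-s,c]])
    print(th,(H+M@r),env.move_linear([*(H+M@r),p[2]+12.8],quat(M@bx),speed=25,guard=20));env.sleep(.3)
    print(monitor.current_ee_pos(),monitor.current_contact_force(),angle(shot('side','side5')),monitor.current_grip_width())
    if angle(load('side5'))>.35: break
a=shot('scene','scene5')
crop(a,'s5',252,141,377,244,3.2);crop(load('side5'),'d5',239,103,364,206,3.2)
cv2.imwrite('pics/both5.png',np.hstack([cv2.imread('pics/s5.png'),cv2.imread('pics/d5.png')]));print(monitor.current_clock())
E
```

```text
0.4 [626.17138957  93.96203463] False
[629.81524682  93.49714269 172.77296801] [ 5.91800252 -1.51839846 -5.3013719 ] 0.3425154398725061 0.27072210752112374
0.42 [623.44976091  94.84692363] False
[627.04366616  94.17522155 172.77682633] [ 6.4901286  -1.74150764 -5.09167078] 0.3589390229032068 0.2675310192211991
22.225
```

View pics/both5.png

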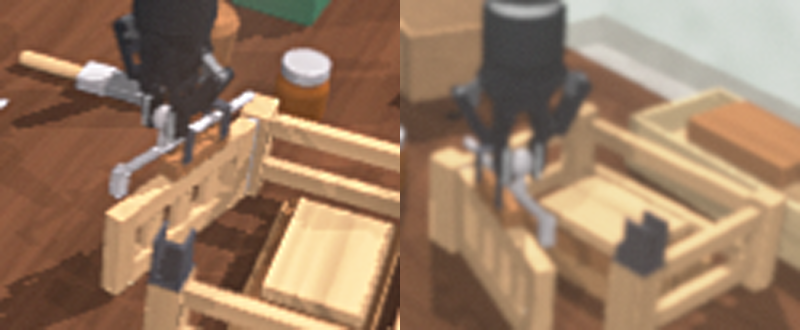

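The view shows the gate wider open with the knob still held. The measured angle is 0.359 rad (about 80 mm) and the plaque is in the ring.

```bash
python3 - <<'E'
from ang import *
env.sleep(.4); print(angle(shot('side','side6')),monitor.current_ee_pos(),monitor.current_grip_width()); print(ticket.hand_in())
E
```

```text
0.36345502841925903 [627.04372479  94.12595428 172.78325553] 0.26950173846558634
the job is handed in; nothing more can be done
None
```

The job is handed in: the plaque lies in the chalk ring (about 2 mm off centre), the bolt was lifted and drawn, and the gripper holds the gate ajar at about 0.36 rad (80 mm) by camera estimate, though arm travel with a rougher hinge position suggested up to 0.39; no contact with the other things was seen.

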